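# Tap a stuck loaf tin down off its loose base

### The arm

A 7-joint arm with a two-finger parallel gripper is mounted at the origin on a cart in front of the work surface, level with it; the furniture and walls round the work are solid. World frame = base frame: x ahead of the robot, y to its left, z up, the work surface at z = 0. Lengths are in m, angles in degrees, forces in N, time in s.
With the tool pointing down it reaches from about 0.4 to 0.85 m from the base axis. Payload 10.4 kg.
Tool frame: the origin (TCP) lies midway between the tips of the shut fingers; the grasp point (between the pads) lies 19 mm behind it; x points along the fingers, z is the direction in which the jaws open and shut, and the axes are right-handed (so a half turn about x gives the same grasp; the last joint's range is limited). The gripper opens to 85 mm and grips with 20 to 120 N. Pads are 22 mm wide; open, the fingers measure 114 mm over their backs; the gripper's body (76 mm by 85 mm) begins 54 mm behind the grasp point. The pads swing forward as they close: fully open they stand 13 mm farther back than shut.
Start: joints at [-68.102, 19.034, -3.707, 83.658, 1.238, 77.344, -5.071], TCP at [0.246, 0.575, 0.197] pointing down, gripper open.
Joint ranges: [-148.97, 148.97], [-28.65, 121.19], [-84.17, 76.75], [9.2, 138.47], [-72.65, 252.65], [3.7, 117.97], [-149.18, 149.18]. Speed limits (degrees/s): [127.2, 127.2, 159.86, 159.86, 180, 180, 180].

### API

Orientations are given as [roll, pitch, yaw] about the fixed x, y, z axes, in that order (R = Rz(yaw) Ry(pitch) Rx(roll)).
In Python, from station import manip, monitor, eyes gives the robot as it stands. Calls block until the motion is done:
- manip.reach(position, orientation): joint-space move of the TCP to a pose.
- manip.move_l(position, rot=None, vel=0.15, stop_force=None): straight line of the TCP; rot=None keeps the orientation; vel is the mean speed in m/s. With stop_force (N) it stops when the force on the tool has changed by that much, and returns True; else False.
- manip.goto_joints(angles): joint-space move.
- manip.command_gripper(opening, strength=None): finger opening in m; strength is the grip in N (None keeps the last); returns when the fingers have stopped.
- manip.dwell(seconds).
- manip.inverse_kinematics(position, orientation): joint angles nearest the present ones, or None.
- monitor.get_state(): the state.
- eyes.snapshot(name): name is "scene" or "side" or "wrist"; returns (picture, depth): 400x640x3 uint8, red, green, blue; 400x640 float32, m along the optical axis (not along the pixel's ray), 0 where there is no reading.
- eyes.calibration(name): a dict with "K" (3x3 intrinsics, pixels), "xyz" and "attitude" of the camera in the world. Camera axes: x right, y down, z forward; pixel columns grow to the right and rows downward; lengths in m; the calibration is good to about 2 mm. The wrist camera is an equidistant fisheye: a pixel r from the principal point sees the ray r / f radians off the axis. A picture is of the moment at which its call begins: read the wrist's pose just before it. calibration takes no time and is no camera call; for the wrist camera it gives the pose at the moment of the call.
A pose or a line that the arm cannot do raises manip.PlanningError and nothing moves.
- manip.finish_job(): hands the job in, once; it reports no verdict.
The state is a dict: "clock": time; "qpos": joint angles; "dq": joint speeds; "tau": joint torques, N m; "ee_pos": TCP position; "tcp_rot": TCP orientation; "force": force on the tool from outside, world axes, zero at the start; "moment": the same for the moment, N m; "gripper_width": finger opening in m.
Only numpy, scipy, OpenCV 4.12 (cv2) and the standard library are available. Lean on these libraries where they do the work, as an engineer would, in place of code of your own. Each camera call takes 0.05 s, during which the arm holds its last target. There are 200 camera calls.

### The job

The loaf tin is stuck on its loose base, which sits on the wooden stand. Take the small wooden mallet by its handle and work the tin down with light taps, 25 N at most, on the tabs at its two ends by turns, so that neither end gets more than about 6 mm below the other, until both ends sit fully home on the rubber stops; with both home, give one tab a firm press with the mallet, about 18 N, to make sure. Then stand the mallet upright on its cork coaster again, without touching the tin by hand or disturbing the mugs and the food tin behind.

Things in the scene. Friction and masses are not known exactly. Their poses are not given: they have to be found in the camera images.
- stand_foot (a point): The wooden unmoulding stand, fixed to the worktop: a slab 130 x 230 x 14 mm (x, y, z of its own frame). The point is the centre of its underside; z up, y along the tin's length. The stand carries the tin's aluminium base plate and two firm black rubber stops that the tin's end walls come to rest on.
- tab_a (a point): Centre of the flat top of the steel tap tab at the tin's +y end (y of the stand). A tab is 44 mm wide, 38 mm long, 5 mm thick, its top 2 mm above the tin's rim. Axes: the tin's (z up when level). The tabs' centres are 92 mm either side of the stand's centre. Tab top above the stand's underside: 88 mm when fully raised, 74 mm when fully home; at the start 84 to 88 mm, each end differently.
- tab_b (a point): The same point on the tab at the tin's -y end.
- tin_mid (a point): Middle of the tin, midway between the two tabs and level with their tops; its axes are the tin's.
- tin: Dark grey loaf tin, walls only: 90 x 150 mm, 50 mm high, open above, a tap tab on each end. Origin 28 mm below tab_a's top. It can only sink round its base and rock about its short axis. Each end sticks by dry friction: it moves only while pressed with 12 to 13 N at its tab (twice that in the middle), stays where left, the other end keeping still. At its stop the force climbs steeply.
- mallet: The mallet as a whole, see mallet_mid; origin at the centre of its lower striking face, z along the handle.
- mallet_mid (a point): The wooden mallet, 124 mm tall, 0.16 kg, standing on its head, handle up. The point lies on its axis, half-way up (62 mm above the lower face). The dark head is 40 mm across and 53 mm high; its lower face, which strikes, is flat over 30 mm. The light handle above is round, 23 mm thick at the head to 27 mm near the top, 71 mm long. z runs up the handle.
- mallet_face (a point): Centre of the mallet's flat striking face, 62 mm below mallet_mid.
- coaster_top (a point): Centre of the top of the fixed round cork coaster, 110 mm across and 6 mm thick, on which the mallet stands at the start and must stand at the end.
- mug_1: Green mug, 86 x 118 x 96 mm, loose bystander at the back; origin at the centre of its underside.
- mug_2: Striped mug, 92 x 127 x 95 mm, loose bystander at the back; origin at the centre of its underside.
- tin_1: Small food tin, 76 mm across and 58 mm high, loose bystander at the back; origin at the centre of its underside.

How it is judged (in metres and radians):
On the way, in this order (a step that is already met when the one before it is completed fails the run):
1. the mallet is lifted clear of its coaster in the gripper (z of mallet_face in the frame of coaster_top above 0.03 m and contact force between the fingers and mallet above 2 N), for 0.2 s.
2. both ends of the tin are home (within 1.2 mm of their stops) and the mallet presses the tin with at least 15 N (z of each of tab_a, tab_b in the frame of stand_foot below 0.0752 m and contact force between mallet and tin above 15 N), for 0.1 s.
At the end, for the whole second after the job is handed in: Both ends of the tin are within 1.2 mm of their stops (tab tops at most 75.2 mm above the stand's underside); the mallet stands upright (within 0.08 rad) and at rest on the cork coaster, its face within 40 mm of the coaster's centre; nothing is held (z of each of tab_a, tab_b in the frame of stand_foot below 0.0752 m and horizontal distance between mallet_face and coaster_top below 0.04 m and z of mallet_face in the frame of coaster_top below 0.004 m and angle between mallet_mid's own z axis and vertical below 0.08 rad and linear speed of mallet below 0.02 m/s); the robot touches nothing.
It fails at once if the mallet strikes or presses the tin with more than 25 N (contact force between mallet and tin above 25 N).
It fails at once if one end of the tin gets more than 6.6 mm below the other (tin tilted more than 0.036 rad) (angle between tin_mid's own z axis and vertical above 0.036 rad).
It fails at once if the tin is pushed with the fingers or the arm instead of the mallet (contact force between any of the fingers, the arm and tin above 3 N).
It fails at once if a mug or the food tin at the back is moved more than 30 mm (distance of any of mug_1, mug_2, tin_1 from where it was at the start of the episode above 0.03 m).
It also fails if it takes over 72 s, if anything falls off the work surface, if the arm or the gripper's body presses on something with over 40 N, if the wrist force passes 120 N, or if a joint passes its speed limit or range.

## Working session

There is one attempt and no reset: what is moved stays moved. The work goes in short steps, each a Python script; the robot and the scene stay as the last script left them, time stands still between calls to the robot, and variables do not carry over. Pictures are saved under pics/ and viewed, about 8 in all and at most 12, crops included, and the job is handed in when it is done.

```bash
ls; mkdir -p pics; python3 - <<'E'
from station import manip, monitor, eyes
import cv2, numpy as np
for n in ["scene","side"]:
    p,d=eyes.snapshot(n); cv2.imwrite(f"pics/{n}0.png",p[:,:,::-1]); np.savez(f"{n}0.npz",p=p,d=d)
    c=eyes.calibration(n); print(n,c)
s=monitor.get_state(); print(s)
E
```

```text
pics
scene {'K': array([[471.95480425,   0.        , 313.85731862],
       [  0.        , 471.95480425, 198.8749922 ],
       [  0.        ,   0.        ,   1.        ]]), 'xyz': array([-0.01683378, -0.65056747,  0.75187625]), 'attitude': array([-126.73516018,   -0.54100058,  -46.72432627])}
side {'K': array([[367.62512706,   0.        , 316.29846381],
       [  0.        , 367.62512706, 204.86236122],
       [  0.        ,   0.        ,   1.        ]]), 'xyz': array([ 0.54312296, -0.78986161,  0.54919476]), 'attitude': array([-121.73974532,   -0.58761427,   -4.46085756])}
{'clock': 0.1, 'qpos': array([-68.10301396,  19.06769191,  -3.70793153,  83.70184217,
         1.23694336,  77.34331779,  -5.07021515]), 'dq': array([-0.04138194, -0.10677593, -0.01466911, -0.17611846,  0.00282842,
       -0.06194247, -0.01675636]), 'tau': array([ 2.02560412e-03, -6.26750708e+01,  4.98207333e-02, -3.92430425e+01,
        1.65409333e-02,  6.89097171e-03,  4.10863220e-05]), 'ee_pos': array([0.24597268, 0.57414315, 0.19629736]), 'tcp_rot': array([-178.09664267,   89.92696677, -111.28622855]), 'force': array([ 0.68728358,  1.02303068, -0.6016237 ]), 'moment': array([-0.01769763, -0.05066095,  0.00470894]), 'gripper_width': 0.08533825722967113}
```

View pics/scene0.png

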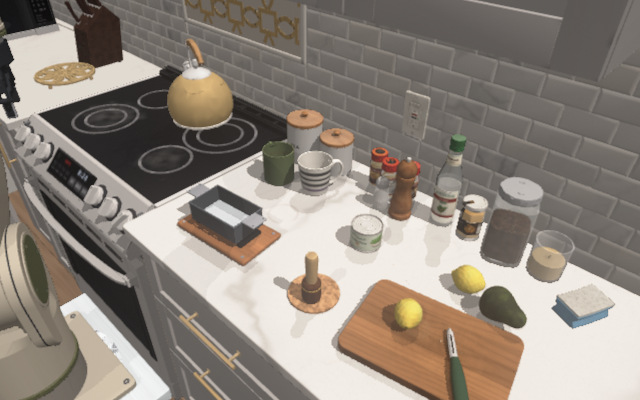

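View pics/side0.png

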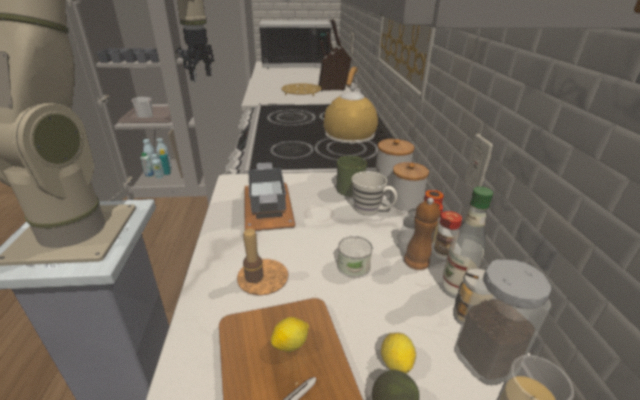

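The scene view shows the tin on its stand around (228,215), the mallet handle at (311,268) and the coaster at (314,293). In the side view the tin is at (267,190) and the mallet at (251,255). Next I'll convert these to world points.

```bash
cat > vis.py <<'E'
import numpy as np, cv2
from scipy.spatial.transform import Rotation as R
from station import manip, monitor, eyes
def cam(n):
    c=eyes.calibration(n); return c["K"],np.array(c["xyz"]),R.from_euler("xyz",c["attitude"],degrees=True).as_matrix()
def cloud(n,d):
    K,t,M=cam(n); v,u=np.mgrid[0:400,0:640]
    P=np.stack([(u-K[0,2])/K[0,0]*d,(v-K[1,2])/K[1,1]*d,d],-1)@M.T+t
    P[d<=0]=np.nan; return P
def onplane(n,uv,z):
    K,t,M=cam(n); uv=np.atleast_2d(uv).astype(float)
    r=np.c_[(uv[:,0]-K[0,2])/K[0,0],(uv[:,1]-K[1,2])/K[1,1],np.ones(len(uv))]@M.T
    return t+r*((z-t[2])/r[:,2])[:,None]
E
python3 - <<'E'
from vis import *
for n,cb,tb in [("scene",(280,240,345,315),(170,170,285,262)),("side",(232,222,292,298),(238,155,300,232))]:
    z=np.load(f"{n}0.npz"); p,d=z["p"],z["d"]; P=cloud(n,d); hsv=cv2.cvtColor(p,cv2.COLOR_RGB2HSV)
    print(n)
    def box(b):
        m=np.zeros(d.shape,bool); m[b[1]:b[3],b[0]:b[2]]=1; return m
    m=box(cb)
    sat=(hsv[...,1]>60)&m
    # coaster: low points
    q=sat&(P[...,2]<0.02)
    c=max(cv2.findContours(sat.astype(np.uint8),0,1)[0],key=cv2.contourArea)
    lo=P[q]; print("coaster pts",len(lo),np.nanmin(lo,0),np.nanmax(lo,0))
    up=m&(P[...,2]>0.07)&(P[...,2]<0.14)
    print("handle z>70",up.sum(),np.nanmedian(P[up],0),np.nanmax(P[m][:,2]))
    t=box(tb)
    st=t&(hsv[...,1]>90)&(P[...,2]<0.03)&(P[...,2]>0.0)
    print("stand px",st.sum(),np.nanmin(P[st],0),np.nanmax(P[st],0))
    cc=max(cv2.findContours((t&(hsv[...,1]>90)&(hsv[...,0]<25)).astype(np.uint8),0,1)[0],key=cv2.contourArea)
    ap=cv2.approxPolyDP(cv2.convexHull(cc),4,True)[:,0]; print(ap.tolist()); print(onplane(n,ap,0.014).round(4).tolist())
    hi=t&(P[...,2]>0.075)&(P[...,2]<0.1)
    Q=P[hi]; print("rim",len(Q),np.nanmin(Q,0),np.nanmax(Q,0))
    k=4
    cv2.imwrite(f"pics/{n}_crop.png",cv2.resize(p[tb[1]:tb[3],tb[0]:tb[2],::-1],None,fx=6,fy=6,interpolation=2))
E
```

```text
scene
coaster pts 1184 [ 0.4235143  -0.24587299 -0.00200653] [ 0.53360269 -0.13677669  0.01987993]
handle z>70 352 [ 0.45495392 -0.20632187  0.11011396] 0.13206566855671809
stand px 1490 [ 0.40665513 -0.0256486   0.00304518] [0.54974817 0.20332397 0.02242335]
[[178, 222], [191, 215], [264, 225], [279, 236], [248, 261], [236, 261]]
[[0.4085, 0.1961, 0.014], [0.4464, 0.1962, 0.014], [0.5464, 0.0365, 0.014], [0.5438, -0.0191, 0.014], [0.4386, -0.0307, 0.014], [0.4202, -0.0115, 0.014]]
rim 847 [ 0.42754938 -0.01811634  0.07500235] [0.53283871 0.20860832 0.08810033]
side
coaster pts 1499 [ 0.42134146 -0.24665107 -0.00091881] [0.54445883 0.02011483 0.01985961]
handle z>70 364 [ 0.46373199 -0.20932231  0.10709881] 0.13057512254085873
stand px 870 [ 0.41074557 -0.02496235  0.00239892] [0.55217405 0.19405188 0.02234646]
[[285, 184], [294, 225], [245, 231], [245, 187]]
[[0.5302, 0.1984, 0.014], [0.5518, -0.0211, 0.014], [0.4303, -0.0394, 0.014], [0.4109, 0.1867, 0.014]]
rim 479 [ 0.43095696 -0.01910408  0.07500036] [0.53414718 0.2085665  0.0869965 ]
```

View pics/scene_crop.png

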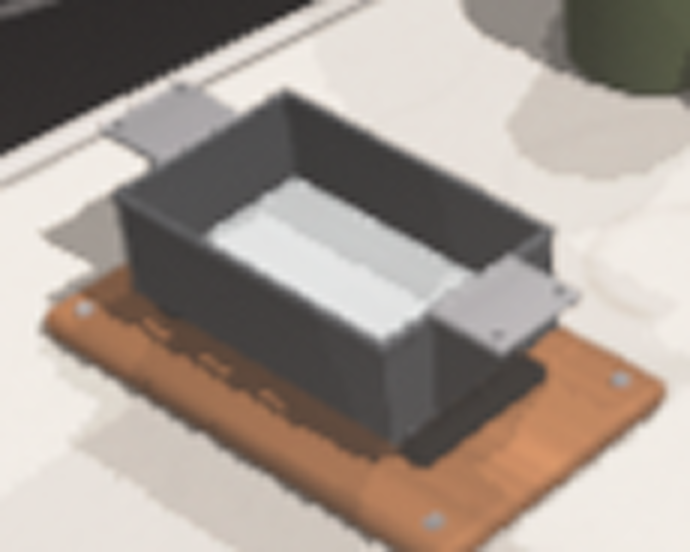

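The crop shows light-grey tabs at image positions of about (198,190) for tab a and (254,221) for tab b. I'll take their centroids, the mallet axis (from two views) and the coaster ellipse.

```bash
python3 - <<'E'
from vis import *
ax=[]
for n,cb,tb in [("scene",(280,240,345,315),(170,170,285,262)),("side",(232,222,292,298),(238,155,300,232))]:
    z=np.load(f"{n}0.npz"); p,d=z["p"],z["d"]; P=cloud(n,d); hsv=cv2.cvtColor(p,cv2.COLOR_RGB2HSV)
    def box(b):
        m=np.zeros(d.shape,bool); m[b[1]:b[3],b[0]:b[2]]=1; return m
    t=box(tb)&(P[...,2]>0.072)&(P[...,2]<0.1)&(hsv[...,2]>110)
    k,l,s,c=cv2.connectedComponentsWithStats(t.astype(np.uint8))
    for i in range(1,k):
        if s[i,4]>25:
            Q=P[l==i]; 
            rect=cv2.minAreaRect(Q[:,:2].astype(np.float32)*1000)
            print(n,"tab",s[i,4],c[i].round(1),Q.mean(0).round(4),np.median(Q[:,2]).round(4),"rect",np.round(rect[0],1),np.round(rect[1],1),rect[2], onplane(n,c[i],.086).round(4))
    m=box(cb)&(P[...,2]>0.066)&(P[...,2]<0.124)
    rows=[(np.where(m[v])[0].mean(),v) for v in range(400) if m[v].sum()>4]
    K,o,M=cam(n); r=np.c_[np.array(rows),np.ones(len(rows))]
    rr=(r@np.linalg.inv(K).T)@M.T
    # plane through camera containing axis: normal
    nn=np.linalg.svd(rr)[2][-1]; ax.append((nn,o)); print("handle rows",rows[0],rows[-1],[m[v].sum() for _,v in rows][::6])
    # coaster: white-vs-cork boundary ellipse
    q=box(cb)&(hsv[...,1]>60)&(P[...,2]<0.012)
    if n=="side": q&=np.arange(640)[None]<292
    h=cv2.convexHull(np.argwhere(q)[:,::-1].astype(np.int32).reshape(-1,1,2))[:,0]
    w=onplane(n,h,0.006)[:,:2]; A=np.c_[2*w,np.ones(len(w))]; x=np.linalg.lstsq(A,(w**2).sum(1),rcond=None)[0]
    print("coaster fit",x[:2],np.sqrt(x[2]+x[:2]@x[:2]))
    for zz in (P[...,2]>0.0055,): pass
for zz in (0.07,0.095,0.12):
    A=np.array([a[0][:2] for a in ax]); b=np.array([a[0]@a[1]-a[0][2]*zz for a in ax]); print("axis at",zz,np.linalg.solve(A,b))
E
```

```text
scene tab 270 [206.5 191.5] [0.4813 0.1657 0.0836] 0.0837 rect [504.8 123.4] [ 78.2 196.2] 35.49107360839844 [[0.4795 0.1623 0.086 ]]
scene tab 284 [248. 220.] [0.4796 0.0098 0.0843] 0.0844 rect [459.6  38. ] [ 60.8 143.1] 40.66591262817383 [[0.4782 0.008  0.086 ]]
handle rows (np.float64(309.6), 259) (np.float64(310.0), 281) [np.int64(5), np.int64(13), np.int64(13), np.int64(12)]
coaster fit [ 0.47797255 -0.19267923] 0.05505103271867598
side tab 90 [263.8 165.9] [0.4716 0.1822 0.0842] 0.0844 rect [471.9 184.8] [40.4 36.2] 1.761516809463501 [[0.4718 0.1784 0.086 ]]
side tab 182 [266.7 197.3] [0.4862 0.0024 0.0842] 0.0844 rect [478.1   5.8] [51.  81.8] 83.88224029541016 [[ 0.4864 -0.0008  0.086 ]]
handle rows (np.float64(250.4), 235) (np.float64(251.2), 259) [np.int64(5), np.int64(13), np.int64(13), np.int64(12), np.int64(5)]
coaster fit [ 0.47236948 -0.11257569] 0.12500762240566082
axis at 0.07 [ 0.46191202 -0.19966242]
axis at 0.095 [ 0.46234301 -0.19957167]
axis at 0.12 [ 0.462774   -0.19948091]
```

```bash
cat >> vis.py <<'E'
def down(th):
    """tool pointing down, jaws opening along azimuth th (deg)"""
    x=np.array([0,0,-1.]); a=np.radians(th); z=np.array([np.cos(a),np.sin(a),0]); return R.from_matrix(np.c_[x,np.cross(z,x),z]).as_euler("xyz",degrees=True)
E
python3 - <<'E'
from vis import *
for n,tb,kk in [("scene",(170,170,285,262),3),("side",(238,155,300,232),3)]:
    z=np.load(f"{n}0.npz"); p,d=z["p"],z["d"]; P=cloud(n,d); hsv=cv2.cvtColor(p,cv2.COLOR_RGB2HSV)
    t=np.zeros(d.shape,bool); t[tb[1]:tb[3],tb[0]:tb[2]]=1
    t&=(P[...,2]>0.072)&(P[...,2]<0.1)&(hsv[...,2]>115)
    t=cv2.morphologyEx(t.astype(np.uint8),cv2.MORPH_OPEN,np.ones((4,4)))
    k,l,s,c=cv2.connectedComponentsWithStats(t)
    for i in range(1,k):
        if s[i,4]>25:
            Q=P[l==i]; rect=cv2.minAreaRect(Q[:,:2].astype(np.float32)*1000)
            print(n,"tab",s[i,4],c[i].round(1),Q.mean(0).round(4),np.median(Q[:,2]).round(4),"rect",np.round(rect[0],1),np.round(rect[1],1),round(rect[2],1))
    V=P[np.isfinite(P[...,0])]; V=V[(V[:,2]>.12)&(V[:,0]>.3)&(np.hypot(V[:,0],V[:,1])<.85)&(abs(V[:,1])<.7)]
    b=np.round(V[:,:2]/.05).astype(int); 
    for u in np.unique(b,axis=0):
        w=V[(b==u).all(1)]
        if len(w)>8: print(u*.05,w[:,2].max().round(2),end="; ")
    print()
for th in range(0,360,30):
    o=[]
    for q in ([.462,-.2,.25],[.472,.173,.2],[.49,-.01,.2]):
        j=manip.inverse_kinematics(q,down(th)); o.append(None if j is None else np.round(j).astype(int).tolist())
    print(th,o)
E
```

```text
scene tab 172 [199.2 190.9] [0.4714 0.181  0.0826] 0.084 rect [477.9 227.1] [133.5  42.6] 81.8
scene tab 212 [254.1 221. ] [nan nan nan] nan rect [523.8  15.1] [130.5  36.1] 29.0
[ 0.45 -0.2 ] 0.13; [ 0.6  -0.55] 0.62; [ 0.6 -0.5] 0.62; [ 0.6  -0.45] 0.61; [ 0.6 -0.4] 0.59; [ 0.6  -0.35] 0.59; [ 0.6 -0.3] 0.58; [ 0.6  -0.25] 0.57; [ 0.6 -0.2] 0.57; [ 0.6  -0.15] 0.56; [ 0.6 -0.1] 0.55; [ 0.6  -0.05] 0.54; [0.6 0. ] 0.53; [ 0.65 -0.55] 0.62; [ 0.65 -0.45] 0.61; [ 0.65 -0.4 ] 0.6; [ 0.65 -0.35] 0.59; [ 0.8 -0.2] 0.16; [ 0.8  -0.15] 0.17; [0.8  0.15] 0.13; [0.8 0.2] 0.14; [ 0.85 -0.2 ] 0.16; [ 0.85 -0.15] 0.17; [0.85 0.15] 0.13; 
side tab 69 [264.8 167.2] [0.4745 0.1755 0.0832] 0.0838 rect [475.  177.7] [34.7 24. ] 1.6
side tab 150 [268.6 198.9] [ 4.91e-01 -1.00e-04  8.09e-02] 0.0845 rect [491.    2.9] [42.4 41.7] 2.8
[ 0.45 -0.2 ] 0.13; [ 0.6  -0.55] 0.54; [ 0.6 -0.5] 0.54; [ 0.6  -0.45] 0.53; [ 0.6 -0.4] 0.53; [ 0.6  -0.35] 0.53; [ 0.6 -0.3] 0.53; [ 0.65 -0.55] 0.54; [ 0.65 -0.5 ] 0.54; [ 0.8 -0.2] 0.16; [ 0.8  -0.15] 0.17; [0.8  0.15] 0.13; [0.8 0.2] 0.13; [ 0.85 -0.2 ] 0.17; [ 0.85 
[... 502 characters left out ...]
7]]
150 [None, [-35, 3, 10, 102, -1, 75, 125], [-34, 1, 30, 105, 0, 75, 147]]
180 [None, [39, 14, -71, 99, 13, 77, 145], None]
210 [[-34, 0, 53, 99, 0, 81, -131], None, None]
240 [[-34, 0, 53, 99, 0, 81, -101], [-88, 3, 66, 104, -3, 75, -141], [-45, 0, 42, 105, 0, 75, -123]]
270 [[-41, 0, 60, 99, 0, 81, -71], [-49, 3, 24, 103, -1, 75, -114], [-39, 1, 35, 105, 0, 75, -93]]
300 [[-42, 0, 62, 99, 0, 81, -41], [-48, 3, 23, 103, -1, 75, -84], [-37, 1, 34, 105, 0, 75, -63]]
330 [[-44, 0, 64, 99, 0, 81, -11], [-46, 3, 22, 103, -1, 75, -54], [-37, 1, 33, 105, 0, 75, -33]]<sys>:0: UserWarning: Gimbal lock detected. Setting third angle to zero since it is not possible to uniquely determine all angles.
```

```bash
python3 -W ignore - <<'E'
from vis import *
for n,a,b in [("scene",(199.2,190.9),(254.1,221)),("side",(264.8,167.2),(268.6,198.9))]:
    A=onplane(n,a,.086)[0];B=onplane(n,b,.086)[0]; print(n,A.round(4),B.round(4),((A+B)/2).round(4),np.linalg.norm(A-B).round(4))
manip.reach([.462,-.2,.25],down(0))
s=monitor.get_state(); print(s["clock"],s["ee_pos"],s["qpos"].round(1))
p,d=eyes.snapshot("wrist"); print(eyes.calibration("wrist")); cv2.imwrite("pics/w1.png",p[:,:,::-1])
E
```

```text
scene [0.4689 0.1768 0.086 ] [ 0.4854 -0.0044  0.086 ] [0.4772 0.0862 0.086 ] 0.182
side [0.4749 0.1696 0.086 ] [ 0.4914 -0.0088  0.086 ] [0.4832 0.0804 0.086 ] 0.1791
2.9333 [ 0.46242464 -0.19920101  0.25000261] [-46.2  -0.3  65.5  99.4   0.3  80.7  19.4]
{'K': array([[309.70691629,   0.        , 321.06088148],
       [  0.        , 309.70691629, 201.59737499],
       [  0.        ,   0.        ,   1.        ]]), 'xyz': array([ 0.46221895, -0.12233544,  0.42694941]), 'attitude': array([1.62282386e+02, 8.36173724e-05, 2.14837388e-02])}
```

View pics/w1.png

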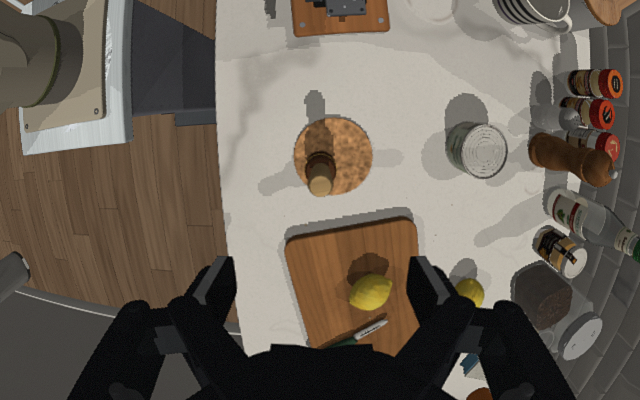

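The wrist view shows the handle top at (320,185) and the coaster centre at about (333,157), with the handle centred between the jaws in x. I'll cross-check with fisheye rays, then grasp and lift.

```bash
cat >> vis.py <<'E'
def fish(c,uv,z):
    K=c["K"]; M=R.from_euler("xyz",c["attitude"],degrees=True).as_matrix()
    e=np.array([(uv[0]-K[0,2])/K[0,0],(uv[1]-K[1,2])/K[1,1]]); r=np.hypot(*e)
    v=M@np.r_[e/r*np.sin(r),np.cos(r)]; return c["xyz"]+v*(z-c["xyz"][2])/v[2]
E
python3 -W ignore - <<'E'
from vis import *
c=eyes.calibration("wrist"); m=fish(c,(319.5,186),.130); print("top",m,"coaster",fish(c,(333,157),.006))
x,y=.4624,(m[1]-.1996)/2 if abs(m[1]+.1996)<.01 else -.1996
manip.move_l([x,y,.081],vel=.1)
s=monitor.get_state(); print(s["clock"],s["ee_pos"],s["force"])
manip.command_gripper(0.015,80)
s=monitor.get_state(); print(s["clock"],s["ee_pos"],s["force"],s["gripper_width"])
manip.move_l([x,y,.13],vel=.05); manip.dwell(.4)
s=monitor.get_state(); print(s["clock"],s["ee_pos"],s["force"],s["gripper_width"])
for n in ("scene","side"):
    p,d=eyes.snapshot(n); b=(260,180,360,310) if n=="scene" else (210,180,310,310)
    np.savez(n+"1.npz",p=p,d=d)
    cv2.imwrite(f"pics/{n}1.png",cv2.resize(p[b[1]:b[3],b[0]:b[2],::-1],None,fx=4,fy=4))
a,b=cv2.imread("pics/scene1.png"),cv2.imread("pics/side1.png"); cv2.imwrite("pics/both1.png",np.hstack([a,b]))
E
```

```text
top [ 0.46070048 -0.2009713   0.13      ] coaster [ 0.47864725 -0.19249284  0.006     ]
4.825 [ 0.46275348 -0.20032179  0.08143289] [ 0.29363141  0.26846254 -0.12178009]
5.4417 [ 0.46275556 -0.20057323  0.08151188] [-1.52193158  1.17994474  5.94255842] 0.022163288614114374
6.975 [ 0.46238297 -0.20030055  0.12995489] [ 0.17384888  0.19545195 -1.09826872] 0.02242401458814807
```

View pics/both1.png

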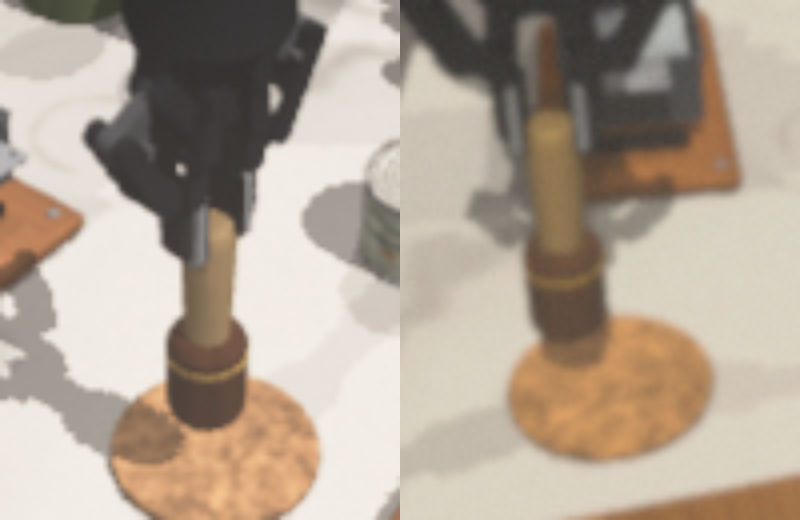

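The mallet is held roughly upright, at about (207,370) in the left crop and (566,290) in the right. The fingertips look nearer the handle top than planned, so I'll check face height and tilt numerically.

```bash
python3 -W ignore - <<'E'
from vis import *
ax=[]
for n,b in (("scene",(285,225,335,300)),("side",(232,200,272,270))):
    z=np.load(n+"1.npz"); p,d=z["p"],z["d"]; P=cloud(n,d); 
    m=np.zeros(d.shape,bool); m[b[1]:b[3],b[0]:b[2]]=1
    m&=(np.hypot(P[...,0]-.462,P[...,1]+.2)<.03)&(P[...,2]>.02)&(P[...,2]<.25)
    hsv=cv2.cvtColor(p,cv2.COLOR_RGB2HSV); w=m&(hsv[...,1]>70)&(hsv[...,2]>110)
    print(n,"all z",np.percentile(P[m][:,2],[0,1,50,99,100]).round(4),"wood z",np.percentile(P[w][:,2],[0,2,50,98,100]).round(4), w.sum())
    K,o,M=cam(n); g=m&(hsv[...,1]>50)&(P[...,2]<.13)&(P[...,2]>.06)
    rows=[(np.where(g[v])[0].mean(),v,g[v].sum()) for v in range(400) if g[v].sum()>5]
    r=np.array([(a,c,1) for a,c,_ in rows]); nn=np.linalg.svd((r@np.linalg.inv(K).T)@M.T)[2][-1]; ax.append((nn,o))
    print(np.round(rows[::5],1).tolist())
for zz in (.05,.08,.12):
    A=np.array([a[0][:2] for a in ax]); bb=np.array([a[0]@a[1]-a[0][2]*zz for a in ax]); print(zz,np.linalg.solve(A,bb).round(4))
E
```

```text
scene all z [0.0586 0.0622 0.1322 0.2175 0.2224] wood z [0.0598 0.0644 0.1305 0.1783 0.1792] 422
[[311.8, 258.0, 10.0], [311.5, 263.0, 18.0], [311.5, 268.0, 20.0], [311.1, 273.0, 18.0], [310.5, 278.0, 20.0], [311.0, 283.0, 17.0]]
side all z [0.0581 0.0604 0.1321 0.2049 0.2071] wood z [0.0898 0.0926 0.1385 0.1779 0.1799] 512
[[249.5, 234.0, 10.0], [250.5, 239.0, 18.0], [251.0, 244.0, 21.0], [250.5, 249.0, 20.0], [251.5, 254.0, 18.0], [251.5, 259.0, 18.0]]
0.05 [ 0.461  -0.2011]
0.08 [ 0.4621 -0.201 ]
0.12 [ 0.4635 -0.2008]
```

The handle top is at z=0.179, as planned, so there was no slip and the face sits 75.5 mm below the TCP. Next is a light touch on each tab to get its height.

```bash
cat > tap.py <<'E'
from vis import *
OFF=.0755
T={"a":np.array([.4718,.1749]),"b":np.array([.4885,-.0083])}
def st(): return monitor.get_state()
def over(k,face,vel=.2): manip.move_l([*T[k],face+OFF],vel=vel)
def press(k,face,F,vel=.01):
    """straight down at tab k to a face height, stopping at force change F; returns hit, face z, force z"""
    h=manip.move_l([*T[k],face+OFF],vel=vel,stop_force=F); s=st()
    print(k,"hit" if h else "end","face z %.4f"%(s["ee_pos"][2]-OFF),"F",s["force"].round(1),"t %.2f"%s["clock"],"gw %.4f"%s["gripper_width"],flush=True)
    return h,s["ee_pos"][2]-OFF
E
python3 -W ignore - <<'E'
from tap import *
p=st()["ee_pos"]; manip.move_l([p[0],p[1],.20],vel=.15)
over("b",.115); over("b",.096,.05); press("b",.080,5)
over("b",.105,.1); over("a",.105); over("a",.096,.05); press("a",.080,5)
E
```

```text
b hit face z 0.0844 F [-1.2 -0.2  4.4] t 10.44 gw 0.0223
a hit face z 0.0842 F [-0.8 -0.   5.1] t 13.31 gw 0.0226
```

```bash
python3 -W ignore - <<'E'
from tap import *
press("a",.0815,17,.008); manip.dwell(.1); s=st(); print(s["ee_pos"][2]-OFF,s["force"].round(1))
over("a",.088,.05); print(st()["force"].round(1)); press("a",.079,5,.01)
E
```

```text
a end face z 0.0824 F [-2.  -0.1  8.8] t 13.72 gw 0.0219
0.08246889525767422 [-1.8  0.7  7.9]
[ 0.6 -0.5 -0.7]
a hit face z 0.0824 F [-1.1  0.1  3.6] t 14.72 gw 0.0221
```

```bash
python3 -W ignore - <<'E'
from tap import *
press("a",.0785,17,.01)
over("a",.095,.1); over("b",.095); over("b",.0875,.05); press("b",.0750,17,.012)
E
```

```text
a end face z 0.0794 F [-1.5 -0.4  8.6] t 15.21 gw 0.0225
b end face z 0.0759 F [-1.1 -0.8  8.6] t 18.08 gw 0.0224
```

```bash
python3 -W ignore - <<'E'
from tap import *
over("b",.095,.1); over("a",.095); over("a",.083,.05); h,z=press("a",.0725,17,.01)
over("a",.095,.1); over("b",.095); over("b",.080,.05); press("b",.0705,17,.01)
E
```

```text
a end face z 0.0739 F [-2.8 -0.  12.9] t 21.09 gw 0.0225
b hit face z 0.0734 F [-1.4 -0.1  8.1] t 23.74 gw 0.0221
```

```bash
python3 -W ignore - <<'E'
from tap import *
over("b",.095,.1); over("a",.095); over("a",.080,.05); f0=st()["force"][2]; press("a",.0735,17,.01)
c=.0730
for i in range(14):
    manip.move_l([*T["a"],c+OFF],vel=.008); manip.dwell(.08); s=st(); f=s["force"][2]-f0
    print("%.4f %.4f F %.1f t %.2f"%(c,s["ee_pos"][2]-OFF,f,s["clock"]))
    if f>17.2: manip.dwell(.3); print(st()["force"][2]-f0); break
    c-=.0003 if f>10 else .0005
E
```

```text
a end face z 0.0739 F [-1.5 -0.5  5.7] t 26.43 gw 0.0223
0.0730 0.0738 F 10.3 t 26.77
0.0727 0.0738 F 13.9 t 27.10
0.0724 0.0737 F 16.0 t 27.43
0.0721 0.0737 F 18.8 t 27.77
17.663534652756287
```

Tab a holds 18 N at a constant height, so it is home. I'll run the same check on b, then check both with the cameras.

```bash
python3 -W ignore - <<'E'
from tap import *
over("a",.095,.1); over("b",.095); over("b",.080,.05); f0=st()["force"][2]; press("b",.0735,17,.01)
c=.0730
for i in range(14):
    manip.move_l([*T["b"],c+OFF],vel=.008); manip.dwell(.08); s=st(); f=s["force"][2]-f0
    print("%.4f %.4f F %.1f t %.2f"%(c,s["ee_pos"][2]-OFF,f,s["clock"]))
    if f>16.5: manip.dwell(.3); print(st()["force"][2]-f0); break
    c-=.0003 if f>10 else .0005
over("b",.12,.1); manip.move_l([.475,-.195,.055+OFF],vel=.2); manip.dwell(.3)
s=st(); print(s["clock"],s["ee_pos"],s["force"],s["gripper_width"])
for n in ("scene","side"):
    p,d=eyes.snapshot(n); np.savez(n+"2.npz",p=p,d=d)
    b=(170,170,370,310) if n=="scene" else (200,150,320,290)
    cv2.imwrite(f"pics/{n}2.png",cv2.resize(p[b[1]:b[3],b[0]:b[2],::-1],(b[2]*4-b[0]*4,560)) )
a,b=cv2.imread("pics/scene2.png"),cv2.imread("pics/side2.png"); cv2.imwrite("pics/both2.png",cv2.resize(np.hstack([a,b]),None,fx=.62,fy=.62))
E
```

```text
b end face z 0.0736 F [-0.6 -0.5 -0.8] t 30.76 gw 0.0226
0.0730 0.0734 F 6.2 t 31.09
0.0725 0.0734 F 10.6 t 31.43
0.0722 0.0733 F 13.3 t 31.76
0.0719 0.0733 F 15.0 t 32.09
0.0716 0.0732 F 18.3 t 32.42
18.924625715322914
34.8 [ 0.47524855 -0.1944006   0.13063451] [-0.50245028 -0.09336915 -1.00535606] 0.022046435382595236
```

View pics/both2.png

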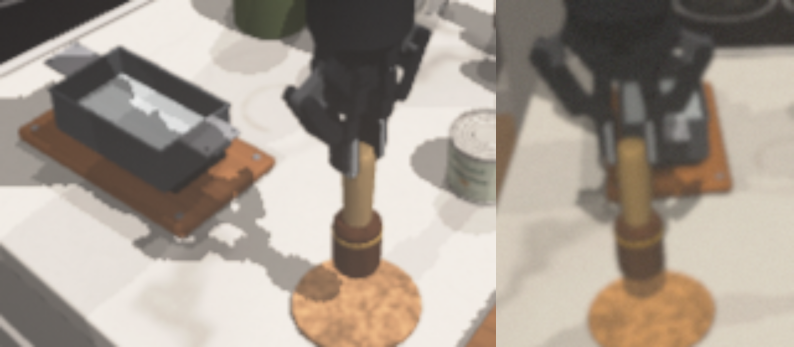

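The tin sits low and level at (145,125) and the mallet is upright in the grip over the coaster at (355,240). Next I'll set it down.

```bash
python3 -W ignore - <<'E'
from tap import *
x,y=.475,-.195
manip.move_l([x,y,.012+OFF],vel=.08); h=manip.move_l([x,y,.003+OFF],vel=.01,stop_force=4); s=st(); print(h,s["ee_pos"],s["force"])
manip.command_gripper(0.05); manip.dwell(.3); manip.command_gripper(.085)
manip.move_l([x,y,.26],vel=.08); manip.dwell(.5)
s=st(); print(s["clock"],s["ee_pos"],s["force"],s["gripper_width"])
ax=[]
for n in ("scene","side"):
    p,d=eyes.snapshot(n); P=cloud(n,d); hsv=cv2.cvtColor(p,cv2.COLOR_RGB2HSV)
    near=np.hypot(P[...,0]-x,P[...,1]-y)<.035
    m=near&(P[...,2]>.03)&(P[...,2]<.16); g=m&(P[...,2]<.124)
    print(n,"mallet top",np.percentile(P[m][:,2],[98,100]))
    K,o,M=cam(n); r=np.array([(np.where(g[v])[0].mean(),v,1) for v in range(400) if g[v].sum()>5])
    ax.append((np.linalg.svd((r@np.linalg.inv(K).T)@M.T)[2][-1],o))
    b=(170,170,370,310) if n=="scene" else (200,150,320,290)
    cv2.imwrite(f"pics/{n}3.png",cv2.resize(p[b[1]:b[3],b[0]:b[2],::-1],None,fx=4,fy=4)); 
for zz in (.04,.12):
    A=np.array([a[0][:2] for a in ax]); bb=np.array([a[0]@a[1]-a[0][2]*zz for a in ax]); print(zz,np.linalg.solve(A,bb).round(4))
a,b=cv2.imread("pics/scene3.png"),cv2.imread("pics/side3.png"); cv2.imwrite("pics/both3.png",cv2.resize(np.hstack([a,b]),None,fx=.62,fy=.62))
E
```

```text
True [ 0.47513325 -0.19513887  0.08153645] [-1.75864186 -1.58829684  5.78286117]
40.2333 [ 0.47500093 -0.19499093  0.25999788] [-0.15050915  0.0491571  -0.52733147] 0.08505856341277401
scene mallet top [0.13031744 0.13153641]
side mallet top [0.12961728 0.13060438]
0.04 [ 0.474  -0.1954]
0.12 [ 0.4755 -0.1939]
```

View pics/both3.png

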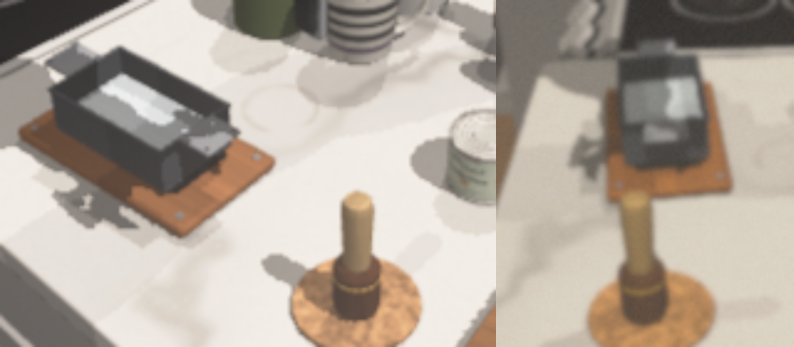

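The mallet stands upright on the coaster at (357,255), the tin is home and level, and the mugs and food tin haven't moved. I'm handing in.

```bash
python3 -c "
from station import manip; print(manip.finish_job())"
```

```text
the job is handed in; nothing more can be done
None
```

The tin is fully home at both ends, the mallet is back upright on its coaster, and I handed the job in at about 40 s of the 72 s allowed. The hand-in reports no verdict, so what follows is from my own measurements.

- **Taps:** I gripped the mallet by its handle and worked the tin down on tabs a and b by turns. By my readings, neither end got more than about 5 mm below the other.
- **Firm press:** With both ends home, I pressed tab a at about 18–19 N. I then pressed tab b as well, at about 18–19 N, to confirm it, which is one more press than the task asked for. The highest force reading I took was about 19 N; I didn't record the peaks between readings.
- **Tin height:** Under the final presses, tab a stopped at 73.7 mm and tab b at 73.2 mm, and neither sank more than about 0.2 mm as the force built up. That agrees with the 74 mm home height to within the 2 mm calibration. An early touch put both ends about 84 mm high, closer to each other than "each end differently" suggested.
- **Mallet:** It stands on the coaster with its top at about 130 mm, its face about 4 mm from the coaster's centre. My two-view estimate of its tilt was about 0.03 rad, mostly measurement noise, against the 0.08 rad limit.
- **Surroundings:** In the last picture the arm was clear of everything. The mugs and food tin looked unmoved, though I checked that by eye rather than measuring it.

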